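Sweep salvaged heat sinks down a chute, catch them in a dish and put them on the scale

ROBOT

A 6-joint arm with a two-finger parallel gripper is mounted at the origin on the work surface. World frame = base frame: x ahead of the robot, y to its left, z up, the work surface at z = 0. Lengths are in mm, angles in rad, forces in N, time in s.
With the tool pointing down it reaches from about 400 to 925 mm from the base axis. Payload 12.5 kg.
Tool frame: the origin (TCP) lies between the finger pads; the fingertips stand env.tip_extent ahead of it and the grasp point (between the pads) lies 11 mm behind it (env.tip_extent is the distance from the TCP to the fingertips, in mm); z points along the fingers, y is the line along which they close (so a half turn about z gives the same grasp; the last joint's range is limited). The gripper opens to 95 mm and grips with 3 to 60 N. Pads are 20 mm wide; open, the fingers measure 119 mm over their backs; the gripper's body (75 mm by 180 mm) begins 59 mm behind the grasp point.
Start: joints at [-1.345, 0.491, 1.559, -0, 1.092, -0.106], TCP at [203.614, -590.921, 222.661] pointing down, gripper open.
Joint ranges: [-3.1, 3.1], [-0.84, 2.19], [0.05, 2.79], [-1.13, 4.28], [0.06, 2.93], [-2.69, 2.69]. Speed limits (rad/s): [2.22, 2.22, 2.79, 3.14, 3.14, 3.14].

INTERFACE

Orientations are given as [roll, pitch, yaw] about the fixed x, y, z axes, in that order (R = Rz(yaw) Ry(pitch) Rx(roll)).
In Python, from cell import env gives the robot as it stands.
- The arm moves only by the tool carry_out, never from a script. Its argument "motion" is a list of rows, each a list of 5 numbers: the shift along the tool's x, y, z in mm, then the turn about the tool's z in degrees, then the closure, from 0 (fully open) to 1 (shut). A call has 1 to 12 rows; each row shifts and turns the commanded pose from where the row before left it, along the tool's axes as they then stand; what a row does not reach is not made up. A row lasts 1/10 s, in which the tool goes at most 50 mm and 8.59 degrees, less where a joint would pass 70% of its speed; a pose out of reach is approached as far as the arm can. A call with a gripper value outside its range is refused whole. The fingers move at their own pace and stop on an object; the grip force is fixed at half the most. Time passes only in rows, so rows that do not move let the fingers close. It gives the time, the measured TCP pose, the force, the opening and the grip force at its end, in the units of the state.
- env.state(): the state, without advancing time (a new reading comes with each control period).
- env.read_camera(name): name is "scene" or "top" or "wrist"; returns a dict with "color" (420x560x3 uint8, red, green, blue), "K" (3x3 intrinsics, pixels), "R" (3x3) and "t" (3): a world point X has camera coordinates R X + t; the wrist camera has in their place "hand_eye" (4x4, takes a point from camera to tool coordinates, whose origin is the TCP and whose axes are the flange's). Camera axes: x right, y down, z forward; pixel columns grow to the right and rows downward; lengths in mm; the calibration is good to about 2 mm. The wrist camera is an equidistant fisheye: a pixel r from the principal point sees the ray r / f radians off the axis. A picture is of the moment at which its call begins: read the wrist's pose just before it. There is no depth.
- env.job_done(): hands the job in; it is judged then, once.
The state is a dict: "t": time; "joints": joint angles; "qvel": joint speeds; "tau": joint torques, N m; "eef_pos": TCP position; "tcp_rot": TCP orientation; "ft_force": force on the tool from outside, world axes, zero at the start; "moment": the same for the moment, N m; "opening": opening from 0.0 (shut) to 1.0 (fully open); "grip_force": force on a finger pad.
Only numpy, scipy, OpenCV 4.12 (cv2) and the standard library are available. Lean on these libraries where they do the work, as an engineer would, in place of code of your own. Each camera call takes 0.05 s, during which the arm holds its last target. There are 200 camera calls.

TASK

Sweep all the heat sinks off the raised panel into the chute with the scraper block held in the gripper, and stand the scraper back on its mat. Then hold the dish by its handle under the chute's mouth and raise it so that its rim lifts the gate by the feet, catch every heat sink in it, and lower it so that the gate falls shut. Move the power brick that lies on the scale onto the cork pad, and set the loaded dish down level in the middle of the scale, leaving the hard drive, mug and screwdriver where they are.

Things in the scene. Friction and masses are not known exactly. Their poses are not given: they have to be found in the camera images.
- stand: fixed sheet-metal stand: a raised flat panel that runs into a chute. Origin on the table under the middle of the edge between them; +y runs back over the panel, -y down the chute, z up. Its legs stand only at y > 0: the space under the chute is free. Absolute sizes are in its frame, in mm.
- panel_edge (a point): middle of the panel's open edge (stand 0, 0, 234 mm). The panel's top is at z 234, from y 0 to y 248, x -64 to 64, with a rim 28 high on the other three sides. Beyond the edge the slick chute, equally wide, falls at 32 degrees; its side walls reach up to z 262.
- chute_lip (a point): middle of the chute floor's lower edge at the mouth (stand 0, -150, 140 mm; underside of the floor z 136). A gate plate closes the mouth. Pieces leave in the stand's -y direction and fly up to 50 mm further as they fall.
- gate (a joint): height in m by which the gate is raised: 0 shut (it falls by its own weight, 120 g), 0.04 fully up; pieces pass from about 0.026. A leg hangs from each end of the gate plate, beside the mouth, and ends in a flat foot.
- gate_feet (a point): midway between the gate's two feet, level with their undersides (93 mm above the table when shut); rises with the gate. The feet lie at stand x 67 to 97 mm on either side, and reach from y -154 to y -212. A dish's side rims raised from below against both feet lift the gate.
- dish: grey open rectangular dish, outside 162 (x) by 135 (y) by 45 mm high, walls and floor 5 mm; origin at the centre of its underside. A black bar handle on the middle of the -y side runs along y from y -67 to y -136 mm, 16 mm thick (x), from z 12 to z 45 mm. About 160 g.
- scraper: scraper block standing on its base: rubber base 75 (x) by 30 (y) by 22 mm high, wooden grip above it 58 (x) by 18 (y), from z 22 to z 62 mm; origin at the centre of the underside. Sweeps along its y.
- mat: fixed black plastic mat 110 by 100 by 4 mm thick, the scraper's home; origin at the centre of its underside.
- scale: fixed bench scale, black base 150 by 150 mm with a square steel platter 130 by 130 mm whose top is 25 mm above the table; origin at the centre of its underside.
- brick: black power brick (charger block without its cable), 50 (x) by 100 (y) by 30 mm high, about 250 g, lying on the scale's platter at the start; origin at the centre of its underside.
- pad: fixed cork pad on the table in front of the chute, 90 (x) by 140 (y) by 4 mm thick; origin at the centre of its underside.
- harddrive: bystander: bare hard drive lying flat, 102 by 147 by 26 mm; origin at the centre of its underside.
- mug: bystander: white mug, 80 mm across, 95 mm high; origin at the centre of its underside.
- screwdriver: bystander: screwdriver lying on the table, handle to its own -x; about 200 mm long.
- sink0: finned aluminium heat sink, 36 by 36 by 22 mm, about 30 g; origin at the centre of its underside. Three to six of them lie on the panel at the start; absent ones read None.
- sink1: finned aluminium heat sink, 36 by 36 by 22 mm, about 30 g; origin at the centre of its underside. Three to six of them lie on the panel at the start; absent ones read None.
- sink2: finned aluminium heat sink, 36 by 36 by 22 mm, about 30 g; origin at the centre of its underside. Three to six of them lie on the panel at the start; absent ones read None.
- sink3: finned aluminium heat sink, 36 by 36 by 22 mm, about 30 g; origin at the centre of its underside. Three to six of them lie on the panel at the start; absent ones read None.
- sink4: finned aluminium heat sink, 36 by 36 by 22 mm, about 30 g; origin at the centre of its underside. Three to six of them lie on the panel at the start; absent ones read None.
- sink5: finned aluminium heat sink, 36 by 36 by 22 mm, about 30 g; origin at the centre of its underside. Three to six of them lie on the panel at the start; absent ones read None.

How it is judged:
By the outcome, as a careful person would: the job done as asked, in the order asked, and still so for the second after the job is handed in, with the robot touching nothing.
Of sink0, sink1, sink2, sink3, sink4, sink5 only 3 to 6 are there at a start; the rules pass over those that are not, and their reading is None.
At some moment in a run one of scraper, dish, brick, sink0, sink1, sink2, sink3, sink4, sink5 may be knocked a few centimetres aside while the robot is not near it.
It also fails if it takes over 208 s, if anything falls off the work surface, if the arm or the gripper's body presses on something with over 40 N, if the wrist force passes 120 N, or if a joint passes its speed limit or range.

## Working session

There is one attempt and no reset: what is moved stays moved. The work goes in short steps, Python scripts to look and compute and a tool call to move; the robot and the scene stay as the last step left them, time stands still between calls to the robot, and variables do not carry over. Pictures are saved under pics/ and viewed, at most 14 in all, crops included, and the job is handed in when it is done.

Besides the shell and the picture viewer there is one more tool, called after "Request:" by a JSON object that holds its "name" and its "arguments", one argument or row to a line. carry_out: Moves the arm, as the interface text tells. Its arguments: {"type":"object","properties":{"motion":{"type":"array"}},"required":["motion"]}

```bash
ls; mkdir -p pics
python3 - <<'E'
from cell import env
import cv2,numpy as np
print(env.state(), env.tip_extent)
for n in ("scene","top","wrist"):
    d=env.read_camera(n); cv2.imwrite(f"pics/{n}0.png",d["color"][:,:,::-1])
    print(n,{k:np.round(v,3).tolist() for k,v in d.items() if k!="color"})
E
```

```text
pics
{'t': 0.0, 'joints': array([-1.34458291e+00,  4.91550972e-01,  1.55945829e+00, -2.88258499e-06,
        1.09170204e+00, -1.05604946e-01]), 'qvel': array([-0.00029269, -0.003674  , -0.00065591, -0.00032483, -0.00128137,
        0.00061841]), 'tau': array([-8.38585947e-05, -6.12644649e+01, -2.58185649e+01,  6.91721658e-02,
        4.82101401e-02, -1.18851349e-04]), 'eef_pos': array([ 203.56542822, -590.66554224,  222.06403506]), 'tcp_rot': array([-3.14047996e+00, -1.15373654e-04,  3.31819626e-01]), 'ft_force': array([-1.14172835, -0.20625798, -1.36296011]), 'moment': array([-0.01929804,  0.02158299,  0.02846583]), 'grip_force': 0.0, 'opening': 0.9974564639646782} 8.0
scene {'K': [[387.151, 0.0, 282.151], [0.0, 387.151, 205.677], [0.0, 0.0, 1.0]], 'R': [[0.966, 0.258, 0.014], [0.163, -0.563, -0.811], [-0.201, 0.785, -0.585]], 't': [-584.923, 92.123, 1240.899]}
top {'K': [[466.045, 0.0, 275.335], [0.0, 466.045, 214.161], [0.0, 0.0, 1.0]], 'R': [[-0.027, -1.0, -0.009], [-0.993, 0.027, -0.116], [0.117, 0.006, -0.993]], 't': [129.543, 590.256, 1128.922]}
wrist {'K': [[325.192, 0.0, 280.002], [0.0, 325.192, 208.85], [0.0, 0.0, 1.0]], 'hand_eye': [[-0.001, -0.962, -0.271, 76.945], [1.0, -0.001, 0.0, 0.06], [-0.0, -0.271, 0.962, -162.145], [0.0, 0.0, 0.0, 1.0]]}
```

View pics/top0.png

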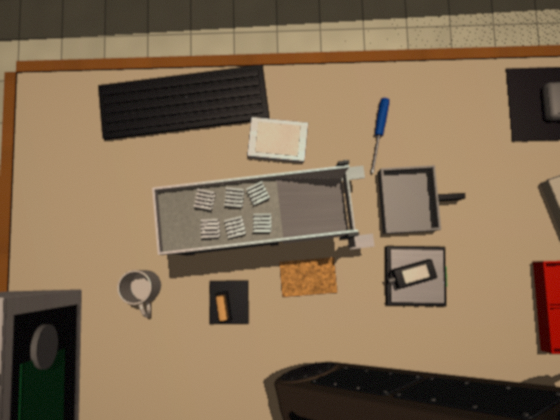

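View pics/scene0.png

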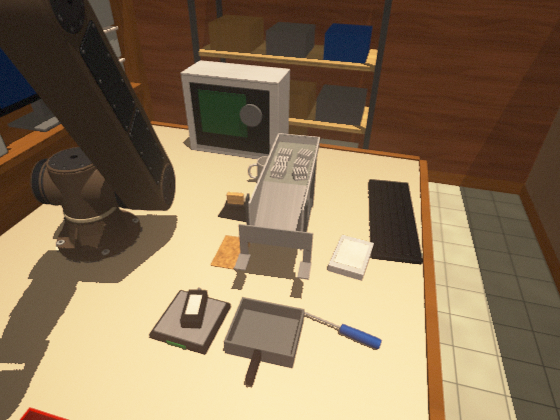

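The top view shows the stand at (155–360, 165–255), with six sinks at (205–265, 190–230). The scraper is at (222,306) on its mat, the pad at (308,278), the scale with the brick at (415,275), and the dish at (409,201) with its handle toward +u. I'll enlarge it to measure.

Run:
```python
import cv2
im=cv2.imread("pics/top0.png")[150:330,145:475]
im=cv2.convertScaleAbs(im,alpha=1.5,beta=15)
cv2.imwrite("pics/crop1.png",cv2.resize(im,None,fx=2.4,fy=2.4,interpolation=cv2.INTER_CUBIC))
```

```text
(no output)
```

View pics/crop1.png

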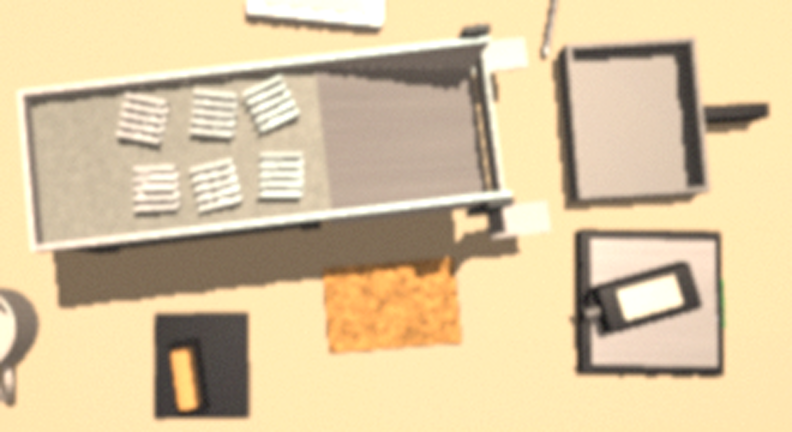

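```bash
cat > h.py <<'E'
from cell import env
import numpy as np,cv2
def proj(c,X): 
    p=(np.asarray(c["R"])@np.atleast_2d(X).T).T+c["t"]; q=(np.asarray(c["K"])@p.T).T; return q[:,:2]/q[:,2:]
def px(c,u,v,z):
    R=np.asarray(c["R"]);o=-R.T@np.asarray(c["t"]);d=R.T@np.linalg.inv(c["K"])@[u,v,1]
    return o+d*(z-o[2])/d[2]
def save(n,box,f,out,a=1.5):
    d=env.read_camera(n); x0,y0,x1,y1=box
    im=cv2.convertScaleAbs(d["color"][y0:y1,x0:x1,::-1],alpha=a,beta=15)
    cv2.imwrite(out,cv2.resize(im,None,fx=f,fy=f,interpolation=cv2.INTER_CUBIC)); return d
def wpx(d,s,u,v,z):
    from scipy.spatial.transform import Rotation as Ro
    K=d["K"]; x,y=(u-K[0,2])/K[0,0],(v-K[1,2])/K[1,1]; r=np.hypot(x,y)+1e-9
    ray=np.array([np.sin(r)*x/r,np.sin(r)*y/r,np.cos(r)]); H=np.asarray(d["hand_eye"])
    T=Ro.from_euler("xyz",s["tcp_rot"]).as_matrix(); o=T@H[:3,3]+s["eef_pos"]; w=T@H[:3,:3]@ray
    return o+w*(z-o[2])/w[2]
E
python3 - <<'E'
from h import *
c=env.read_camera("top")
P={"stand":(262,[(18,92),(35,250),(488,38),(510,192)]),"edge":(234,[(316,75),(331,210)]),
"scrGrip":(66,[(170,348),(188,345),(203,408),(180,412)]),"dish":(45,[(565,47),(692,40),(708,188),(570,203)]),"handtip":(45,[(768,109),(705,112)]),
"scale":(20,[(577,232),(720,233),(722,373),(577,373)]),"brick":(55,[(595,285),(685,263),(700,305),(605,335)]),
"pad":(4,[(323,268),(450,258),(461,343),(331,352)]),"mat":(4,[(155,313),(248,313),(248,416),(155,416)]),
"feet":(97,[(490,40),(525,38),(528,66),(497,70),(545,203),(549,232)]),
"sinks":(256,[(143,119),(213,114),(271,104),(156,189),(217,186),(281,176)])}
for k,(z,l) in P.items():
    q=np.array([px(c,u/2.4+145,v/2.4+150,z) for u,v in l])
    print(k,q[:,:2].round().tolist(),"mean",q.mean(0).round(),"sides",[round(float(np.linalg.norm(q[i]-q[i-1]))) for i in range(len(q))])
E
```

```text
stand [[626.0, 359.0], [493.0, 345.0], [662.0, -39.0], [531.0, -51.0]] mean [578. 154. 262.] sides [421, 134, 419, 132]
edge [[639.0, 108.0], [521.0, 98.0]] mean [580. 103. 234.] sides [118, 118]
scrGrip [[400.0, 260.0], [402.0, 242.0], [340.0, 228.0], [337.0, 251.0]] mean [370. 246.  66.] sides [63, 18, 63, 23]
dish [[697.0, -152.0], [701.0, -284.0], [546.0, -290.0], [535.0, -149.0]] mean [ 620. -219.   45.] sides [163, 132, 155, 142]
handtip [[626.0, -358.0], [625.0, -293.0]] mean [ 625. -325.   45.] sides [65, 65]
scale [[506.0, -160.0], [501.0, -308.0], [357.0, -301.0], [361.0, -152.0]] mean [ 431. -230.   20.] sides [145, 149, 144, 149]
brick [[451.0, -167.0], [470.0, -259.0], [428.0, -271.0], [401.0, -174.0]] mean [ 437. -218.   55.] sides [50, 94, 44, 101]
pad [[476.0, 106.0], [483.0, -28.0], [394.0, -36.0], [388.0, 100.0]] mean [435.  36.   4.] sides [88, 135, 89, 136]
mat [[433.0, 284.0], [431.0, 186.0], [325.0, 188.0], [327.0, 285.0]] mean [379. 236.   4.] sides [106, 98, 106, 97]
feet [[696.0, -66.0], [697.0, -101.0], [668.0, -103.0], [665.0, -72.0], [532.0, -113.0], [503.0, -115.0]] mean [627. -95.  97.] sides [198, 35, 28, 31, 139, 29]
sinks [[601.0, 255.0], [604.0, 196.0], [611.0, 146.0], [542.0, 245.0], [543.0, 193.0], [550.0, 139.0]] mean [575. 196. 256.] sides [127, 59, 50, 120, 51, 54]
```

Request:
{"name": "carry_out", "arguments": {
  "motion": [
    [0, 0, -40, 4.3, 0],
    [0, 0, -40, 4.2, 0],
    [32, -34, 0, 0, 0],
    [32, -34, 0, 0, 0],
    [32, -34, 0, 0, 0],
    [32, -34, 0, 0, 0],
    [32, -34, 0, 0, 0],
    [32, -34, 0, 0, 0],
    [32, -34, 0, 0, 0],
    [32, -34, 0, 0, 0],
    [32, -34, 0, 0, 0],
    [32, -34, 0, 0, 0]
  ]
}}

```text
t: 1.4
eef_pos: [456.9, -196.5, 302.7]
tcp_rot: [3.141, -0.0, 0.183]
ft_force: [0.7, -0.7, -0.8]
opening: 1.0
grip_force: 0.0
```

Request:
{"name": "carry_out", "arguments": {
  "motion": [
    [8, -43, 0, 0, 0],
    [8, -43, 0, 0, 0],
    [8, -43, 0, 0, 0],
    [8, -43, 0, 0, 0],
    [8, -43, 0, 0, 0],
    [8, -43, 0, 0, 0],
    [8, -43, 0, 0, 0],
    [8, -43, 0, 0, 0],
    [0, 0, 0, 0, 0]
  ]
}}

```text
t: 2.3
eef_pos: [455.9, 155.5, 302.5]
tcp_rot: [-3.141, -0.0, 0.188]
ft_force: [-0.4, -1.6, -0.4]
opening: 0.999
grip_force: 0.0
```

Request:
{"name": "carry_out", "arguments": {
  "motion": [
    [-23, -35, 0, 0, 0],
    [-23, -35, 0, 0, 0],
    [-22, -35, 0, 0, 0],
    [0, 0, 45, 0, 0],
    [0, 0, 45, 0, 0],
    [0, 0, 0, 0, 0]
  ]
}}

```text
t: 2.9
eef_pos: [368.3, 241.3, 209.1]
tcp_rot: [3.139, 0.008, 0.184]
ft_force: [-0.8, 1.1, 0.4]
opening: 0.999
grip_force: 0.0
```

Run:
```python
from h import *
s=env.state(); d=env.read_camera("wrist")
cv2.imwrite("pics/w1.png",cv2.resize(cv2.convertScaleAbs(d["color"][:,:,::-1],alpha=1.4,beta=15),None,fx=1.4,fy=1.4))
print(s["eef_pos"],s["tcp_rot"])
```

```text
[368.31678602 241.25964629 209.10221626] [3.13946343 0.00774984 0.18365383]
```

View pics/w1.png

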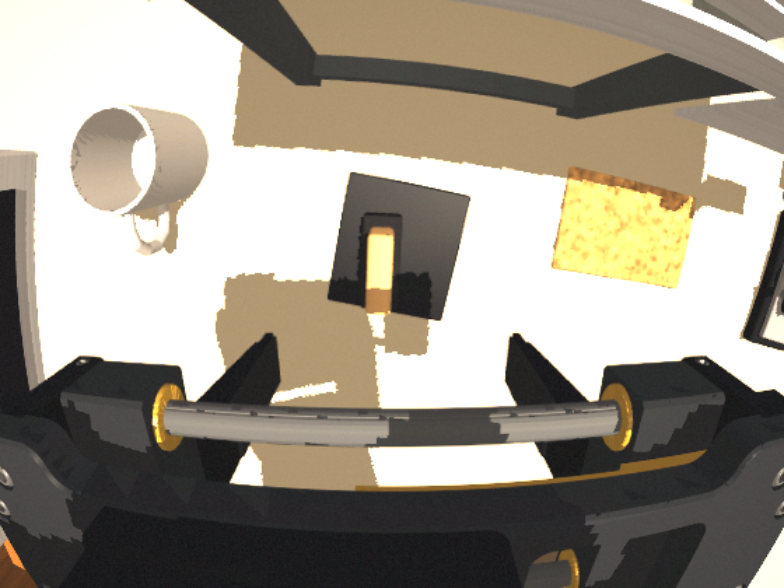

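The wrist view shows the scraper on its mat, with the wooden top spanning (368–393, 228)–(366–391, 292). The pad is at (625,228).

Run:
```python
from h import *
s=env.state(); d=env.read_camera("wrist")
for n,z,L in (("grip",66,[(368,228),(393,228),(391,292),(366,292)]),("mat",4,[(350,173),(469,197),(441,320),(329,299)]),("pad",4,[(571,167),(692,197),(677,287),(553,267)])):
    q=np.array([wpx(d,s,u/1.4,v/1.4,z) for u,v in L]); print(n,q[:,:2].round(1).tolist(),q.mean(0).round(1))
```

```text
grip [[401.4, 263.9], [404.4, 247.2], [359.7, 240.3], [356.5, 257.6]] [380.5 252.3  66. ]
mat [[434.2, 287.7], [433.0, 189.2], [325.3, 190.1], [326.5, 288.1]] [379.8 238.8   4. ]
pad [[477.7, 107.7], [485.5, -25.3], [397.6, -35.3], [389.9, 102.9]] [437.7  37.5   4. ]
```

Request:
{"name": "carry_out", "arguments": {
  "motion": [
    [5, -7, 0, 1.2, 0],
    [0, 0, 45, 0, 0],
    [0, 0, 45, 0, 0],
    [0, 0, 45, 0, 0],
    [0, 0, 25, 0, 0],
    [0, 0, 11, 0, 0],
    [0, 0, 0, 0, 0],
    [0, 0, 0, 0, 1],
    [0, 0, 0, 0, 1],
    [0, 0, 0, 0, 1],
    [0, 0, 0, 0, 1],
    [0, 0, 0, 0, 1]
  ]
}}

```text
t: 4.2
eef_pos: [374.2, 250.4, 42.0]
tcp_rot: [-3.141, -0.001, 0.163]
ft_force: [0.5, 0.2, 0.0]
opening: 0.635
grip_force: 0.0
```

Request:
{"name": "carry_out", "arguments": {
  "motion": [
    [0, 0, 0, 0, 1],
    [0, 0, 0, 0, 1],
    [0, 0, 0, 0, 1]
  ]
}}

```text
t: 4.5
eef_pos: [374.0, 250.3, 41.6]
tcp_rot: [3.141, 0.0, 0.163]
ft_force: [0.6, 0.1, -0.4]
opening: 0.383
grip_force: 0.0
```

Request:
{"name": "carry_out", "arguments": {
  "motion": [
    [0, 0, 3, 0, 1],
    [0, 0, 0, 0, 1],
    [0, 0, 0, 0, 1],
    [0, 0, 0, 0, 1],
    [0, 0, 0, 0, 1],
    [0, 0, 0, 0, 1],
    [0, 0, 0, 0, 1]
  ]
}}

```text
t: 5.2
eef_pos: [374.0, 250.2, 38.6]
tcp_rot: [3.141, 0.0, 0.162]
ft_force: [-0.5, -0.1, -0.6]
opening: 0.189
grip_force: 30.0
```

Request:
{"name": "carry_out", "arguments": {
  "motion": [
    [0, 0, -47, 0, 1],
    [0, 0, -47, 0, 1],
    [0, 0, -47, 0, 1],
    [0, 0, -47, 0, 1],
    [0, 0, -47, 0, 1],
    [0, 0, -47, 3.8, 1],
    [43, -8, 0, 0, 1],
    [43, -8, 0, 0, 1],
    [43, -8, 0, 0, 1],
    [43, -8, 0, 0, 1],
    [43, -8, 0, 0, 1],
    [0, 0, 0, 0, 1]
  ]
}}

```text
t: 6.4
eef_pos: [587.6, 311.1, 318.0]
tcp_rot: [3.141, 0.002, 0.095]
ft_force: [-1.0, -0.7, -2.8]
opening: 0.189
grip_force: 30.0
```

Run:
```python
from h import *
save("top",(140,150,400,270),3,"pics/t1.png")
s=env.state();print(s["eef_pos"],s["tcp_rot"],s["ft_force"])
```

```text
[585.48845199 310.73619839 318.42529604] [3.14068506e+00 2.57692508e-03 9.54729858e-02] [-0.84331303 -0.53725919 -1.48183182]
```

View pics/t1.png

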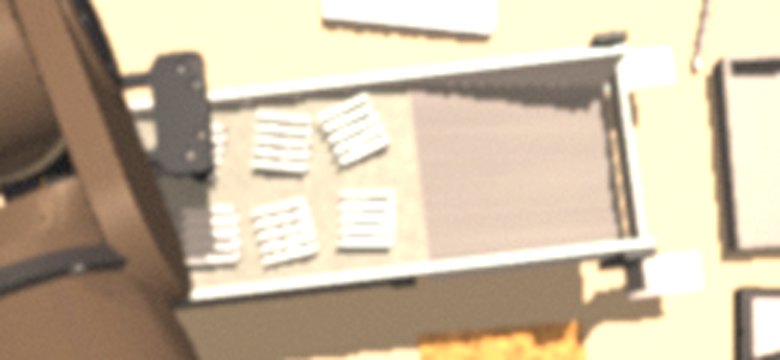

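The panel still holds its six sinks, and the scraper and gripper are over the far back corner. Now I'll lower it.

Request:
{"name": "carry_out", "arguments": {
  "motion": [
    [-1, 0, 30, 0, 1],
    [0, 0, 10, 0, 1],
    [0, 0, 5, 0, 1],
    [0, 0, 0, 0, 1],
    [0, 0, 0, 0, 1]
  ]
}}

```text
t: 6.95
eef_pos: [583.2, 310.8, 276.8]
tcp_rot: [-3.141, -0.001, 0.096]
ft_force: [-0.7, 0.2, -1.8]
opening: 0.19
grip_force: 30.0
```

Request:
{"name": "carry_out", "arguments": {
  "motion": [
    [0, 0, 3, 0, 1],
    [0, 0, 0, 0, 1],
    [0, 0, 2, 0, 1],
    [0, 0, 0, 0, 1],
    [0, 0, 0, 0, 1]
  ]
}}

```text
t: 7.45
eef_pos: [583.2, 310.6, 270.6]
tcp_rot: [3.141, 0.0, 0.096]
ft_force: [-0.0, -0.3, -1.0]
opening: 0.191
grip_force: 30.0
```

Request:
{"name": "carry_out", "arguments": {
  "motion": [
    [0, 15, 0, 0, 1],
    [0, 20, 0, 0, 1],
    [0, 20, 0, 0, 1],
    [0, 20, 0, 0, 1],
    [0, 20, 0, 0, 1],
    [0, 20, 0, 0, 1],
    [0, 20, 0, 0, 1],
    [0, 20, 0, 0, 1],
    [0, 20, 0, 0, 1],
    [0, 20, 0, 0, 1],
    [0, 15, 0, 0, 1],
    [0, 10, 0, 0, 1]
  ]
}}

```text
t: 8.65
eef_pos: [604.3, 89.6, 270.7]
tcp_rot: [3.141, -0.0, 0.095]
ft_force: [-0.5, -0.0, -1.2]
opening: 0.181
grip_force: 30.0
```

Run:
```python
from h import *
save("scene",(220,110,350,290),3.3,"pics/s2.png",1.2)
s=env.state();print(s["eef_pos"],s["tcp_rot"],s["ft_force"])
```

```text
[604.4543341   88.98546843 270.68456076] [ 3.14098537e+00 -5.38653855e-05  9.44769483e-02] [-0.56226293 -0.18451177 -1.64214065]
```

View pics/s2.png

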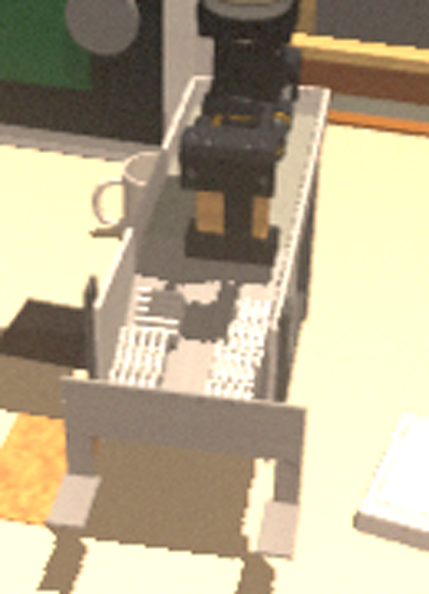

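The view shows the sinks now in the chute, three at right (240,345) and two or three at left (140,350). One at (155,305) may be near the edge, so I'll make a second stroke at −x.

Request:
{"name": "carry_out", "arguments": {
  "motion": [
    [0, 0, -25, 0, 1],
    [0, 0, -20, 0, 1],
    [-22, -10, 0, 0, 1],
    [-22, -30, 0, 0, 1],
    [0, -45, 0, 0, 1],
    [0, -45, 0, 0, 1],
    [0, -45, 0, 0, 1],
    [0, -45, 0, 0, 1],
    [0, 0, 0, 0, 1],
    [0, 0, 20, 0, 1],
    [0, 0, 15, 0, 1],
    [0, 0, 0, 0, 1]
  ]
}}

```text
t: 9.9
eef_pos: [542.2, 307.4, 282.4]
tcp_rot: [-3.139, -0.009, 0.096]
ft_force: [9.3, 2.7, 7.4]
opening: 0.184
grip_force: 47.1
```

Request:
{"name": "carry_out", "arguments": {
  "motion": [
    [0, 0, 6, 0, 1],
    [0, 0, 0, 0, 1],
    [0, 0, 0, 0, 1]
  ]
}}

```text
t: 10.2
eef_pos: [543.3, 307.3, 278.7]
tcp_rot: [-3.138, -0.013, 0.096]
ft_force: [14.6, 4.5, 17.6]
opening: 0.188
grip_force: 47.3
```

Request:
{"name": "carry_out", "arguments": {
  "motion": [
    [0, 0, -20, 0, 1],
    [0, 0, -20, 0, 1],
    [0, 0, 0, 0, 1],
    [0, 0, 0, 0, 1]
  ]
}}

```text
t: 10.6
eef_pos: [539.2, 306.1, 314.1]
tcp_rot: [3.141, 0.0, 0.096]
ft_force: [0.2, -0.3, -1.9]
opening: 0.188
grip_force: 47.0
```

Run:
```python
from h import *
s=env.state(); d=env.read_camera("wrist")
cv2.imwrite("pics/w2.png",cv2.resize(cv2.convertScaleAbs(d["color"][:,:,::-1],alpha=1.3,beta=15),None,fx=1.4,fy=1.4))
print(s["eef_pos"],s["tcp_rot"],s["ft_force"])
```

```text
[539.22579072 306.14674662 314.08298591] [3.14145595e+00 7.74010524e-05 9.61373384e-02] [ 0.22957457 -0.28687115 -1.94495761]
```

View pics/w2.png

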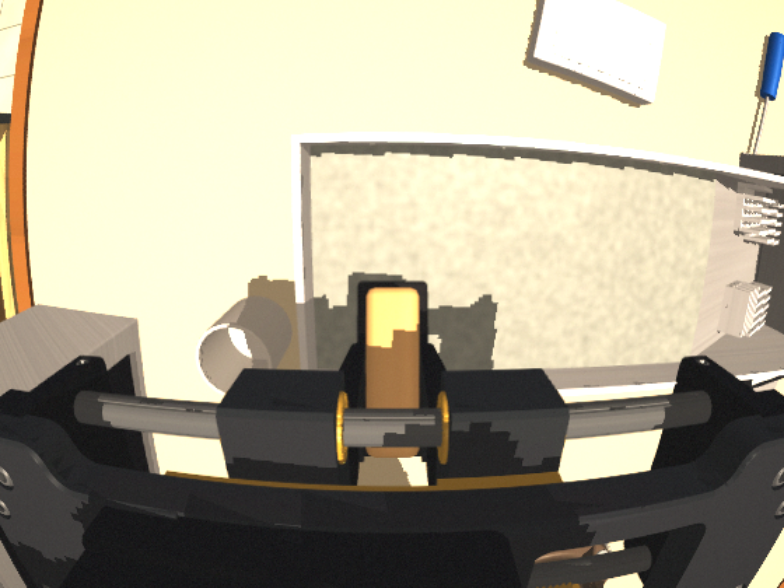

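The panel shows empty from the edge back, with sinks visible in the chute at (760,215) and (748,308). The scraper is held, and its grip end is at (393,288). I'll check how it sits in the grip.

Run:
```python
from h import *
s=env.state(); d=env.read_camera("wrist")
z=s["eef_pos"][2]+27.4
yaw=s["tcp_rot"][2]
for n,zz,L in (("gripfar",z,[(368,288),(419,288)]),("basefar",z-40,[(359,283),(427,283)]),("rimfar in/out",262,[(311,153),(292,136)]),("edge",234,[(712,180),(695,355)]),("rim near",262,[(300,390),(640,378)])):
  for u,v in L:
    q=wpx(d,s,u/1.4,v/1.4,zz); r=q-s["eef_pos"]; c,sn=np.cos(yaw),np.sin(yaw)
    r2=q[:2]-[582,103]; print(n,q.round(1),"tool",round(c*r[0]+sn*r[1],1),round(sn*r[0]-c*r[1],1),"stand",round(r2[0]*.9954+r2[1]*.0958,1),round(-r2[0]*.0958+r2[1]*.9954,1))
```

```text
gripfar [578.6 317.3 340.9] tool 40.4 -7.3 stand 17.1 213.6
gripfar [580.1 301.7 340.9] tool 40.4 8.3 stand 17.1 198.0
basefar [569.2 322.1 300.9] tool 31.6 -13.1 stand 8.3 219.4
basefar [571.8 295.2 300.9] tool 31.5 13.9 stand 8.2 192.3
rimfar in/out [619.3 351.7 262. ] tool 84.3 -37.7 stand 61.0 244.0
rimfar in/out [626.9 361.5 262. ] tool 92.8 -46.7 stand 69.5 253.0
edge [640.  113.6 234. ] tool 82.0 201.3 stand 58.7 5.0
edge [523.   95.1 234. ] tool -36.2 208.5 stand -59.5 -2.2
rim near [496.8 351.5 262. ] tool -37.7 -49.3 stand -61.0 255.5
rim near [517.6 158.2 262. ] tool -35.5 145.2 stand -58.8 61.1
```

Request:
{"name": "carry_out", "arguments": {
  "motion": [
    [0, 0, -25, 0, 1],
    [-41, 13, 0, 0, 1],
    [-41, 13, 0, 0, 1],
    [-41, 13, 0, 0, 1],
    [-40, 13, 0, 0, 1],
    [0, 0, 40, 2.8, 1],
    [0, 0, 40, 2.7, 1],
    [0, 0, 40, 0, 1],
    [0, 0, 0, 0, 1]
  ]
}}

```text
t: 11.6
eef_pos: [379.9, 238.0, 215.6]
tcp_rot: [3.138, 0.008, 0.0]
ft_force: [-0.8, -1.1, -1.1]
opening: 0.191
grip_force: 47.0
```

Run:
```python
from h import *
a=env.read_camera("scene")["color"][120:290,215:345,::-1]; b=env.read_camera("top")["color"][155:265,145:375,::-1]
a=cv2.resize(a,None,fx=2.8,fy=2.8,interpolation=3); b=cv2.resize(b,None,fx=1.8,fy=2.8,interpolation=3)
o=np.zeros((476,790,3),np.uint8); o[:a.shape[0],:a.shape[1]]=a; b=b[:, :790-a.shape[1]]; o[:b.shape[0],a.shape[1]:a.shape[1]+b.shape[1]]=b
cv2.imwrite("pics/c3.png",cv2.convertScaleAbs(o,alpha=1.3,beta=10))
s=env.state();print(s["eef_pos"],s["tcp_rot"],s["ft_force"])
```

```text
[382.25435423 239.05534765 219.86356661] [3.14093866e+00 1.36507000e-03 3.84771624e-04] [ 0.13374756  0.5785176  -0.83226346]
```

View pics/c3.png

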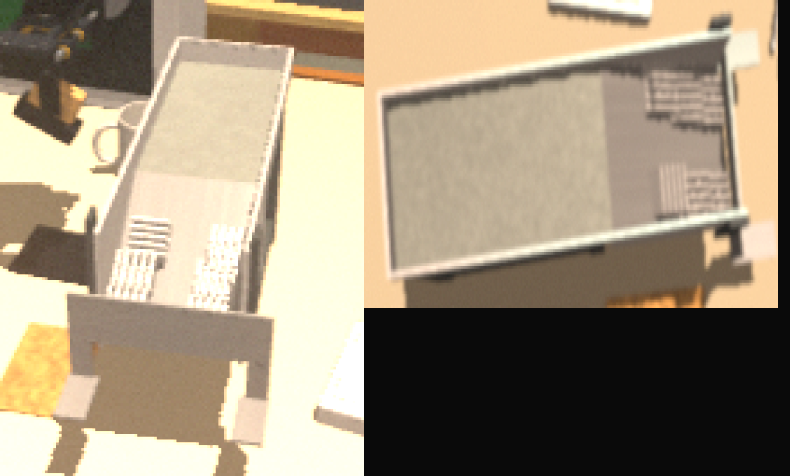

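The panel is empty and all the sinks lie in the chute against the gate, while the scraper visibly tilts in the grip at (50,105). I'll press it level on the mat.

Request:
{"name": "carry_out", "arguments": {
  "motion": [
    [0, 0, 45, 0, 1],
    [0, 0, 45, 0, 1],
    [0, 0, 40, 0, 1],
    [0, 0, 15, 0, 1],
    [0, 0, 5, 0, 1],
    [0, 0, 0, 0, 1],
    [0, 0, 0, 0, 1]
  ]
}}

```text
t: 12.4
eef_pos: [383.1, 239.4, 71.1]
tcp_rot: [-3.141, -0.003, 0.0]
ft_force: [-0.1, 0.4, -1.4]
opening: 0.183
grip_force: 47.0
```

Request:
{"name": "carry_out", "arguments": {
  "motion": [
    [0, 0, 4, 0, 1],
    [0, 0, 4, 0, 1],
    [0, 0, 4, 0, 1],
    [0, 0, 0, 0, 1],
    [0, 0, 0, 0, 1]
  ]
}}

```text
t: 12.9
eef_pos: [382.1, 239.0, 57.5]
tcp_rot: [3.141, 0.0, 0.0]
ft_force: [0.4, -0.2, -2.1]
opening: 0.186
grip_force: 47.0
```

Request:
{"name": "carry_out", "arguments": {
  "motion": [
    [0, 0, 4, 0, 1],
    [0, 0, 4, 0, 1],
    [0, 0, 0, 0, 1]
  ]
}}

```text
t: 13.2
eef_pos: [381.9, 238.9, 49.0]
tcp_rot: [3.141, 0.001, 0.0]
ft_force: [-0.2, 0.0, -1.2]
opening: 0.187
grip_force: 47.0
```

Request:
{"name": "carry_out", "arguments": {
  "motion": [
    [0, 0, 3, 0, 1],
    [0, 0, 3, 0, 1],
    [0, 0, 0, 0, 1]
  ]
}}

```text
t: 13.5
eef_pos: [379.3, 238.8, 44.7]
tcp_rot: [3.141, 0.004, 0.0]
ft_force: [-18.8, 5.0, 33.4]
opening: 0.189
grip_force: 46.4
```

Request:
{"name": "carry_out", "arguments": {
  "motion": [
    [0, 0, 3, 0, 1],
    [0, 0, 0, 0, 1],
    [0, 0, 0, 0, 1]
  ]
}}

```text
t: 13.8
eef_pos: [378.4, 238.7, 41.9]
tcp_rot: [3.14, 0.006, 0.0]
ft_force: [-25.0, 6.1, 41.4]
opening: 0.189
grip_force: 48.1
```

Request:
{"name": "carry_out", "arguments": {
  "motion": [
    [0, 0, -3, 0, 1],
    [0, 0, 0, 0, 1],
    [0, 0, 0, 0, 0],
    [0, 0, 0, 0, 0],
    [0, 0, 0, 0, 0],
    [0, 0, 0, 0, 0],
    [0, 0, 0, 0, 0],
    [0, 0, 0, 0, 0],
    [0, 0, 0, 0, 0],
    [0, 0, -40, 0, 0],
    [0, 0, -45, 0, 0],
    [0, 0, -45, 0, 0]
  ]
}}

```text
t: 15.0
eef_pos: [381.7, 238.8, 175.0]
tcp_rot: [3.141, 0.001, 0.0]
ft_force: [0.6, 0.5, -0.4]
opening: 0.964
grip_force: 0.0
```

Run:
```python
from h import *
s=env.state(); d=env.read_camera("wrist")
cv2.imwrite("pics/w3.png",cv2.resize(cv2.convertScaleAbs(d["color"][90:330,150:420,::-1],alpha=1.5,beta=15),None,fx=2,fy=2))
print(s["eef_pos"],s["tcp_rot"],s["ft_force"],s["opening"])
```

```text
[381.7224975  238.80017401 174.99046822] [3.14102065e+00 1.08316820e-03 1.42067523e-04] [ 0.61100205  0.46645113 -0.42253404] 0.9644901231473633
```

View pics/w3.png

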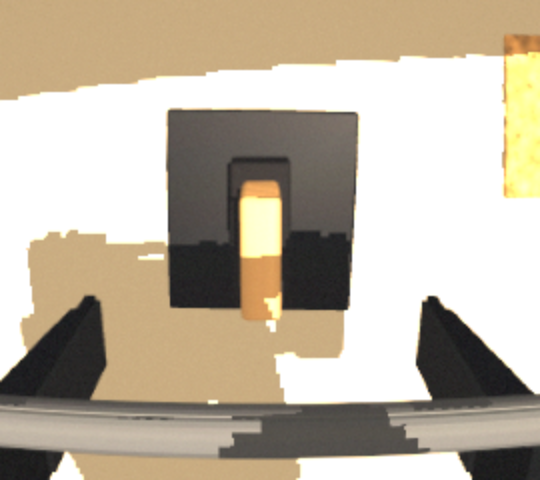

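The scraper stands on the mat: base front edge at (229–290,157), mat front edge at v=108, grip at (260,250). I'll check the numbers.

Run:
```python
from h import *
s=env.state(); d=env.read_camera("wrist")
for n,z,L in (("basefar",26,[(230,158),(290,158)]),("matfar",4,[(168,109),(357,113)]),("gripfar",66,[(240,192),(281,192)]),("gripnear",66,[(241,318),(281,318)]),("gripfar22",26,[(241,182)])):
    print(n,[wpx(d,s,u/2+150,v/2+90,z).round(1).tolist() for u,v in L])
```

```text
basefar [[413.2, 255.2, 26.0], [413.2, 225.6, 26.0]]
matfar [[436.4, 288.7, 4.0], [434.3, 189.6, 4.0]]
gripfar [[404.1, 249.0, 66.0], [404.1, 231.1, 66.0]]
gripnear [[345.0, 249.0, 66.0], [345.1, 230.6, 66.0]]
gripfar22 [[401.2, 249.8, 26.0]]
```

Request:
{"name": "carry_out", "arguments": {
  "motion": [
    [0, 0, -15, -8.45, 0],
    [0, 0, -15, -8.45, 0],
    [0, 0, -15, -8.45, 0],
    [0, 0, -15, -8.45, 0],
    [0, 0, -15, -8.45, 0],
    [0, 0, -15, -8.45, 0],
    [0, 0, -15, -8.45, 0],
    [0, 0, -15, -8.45, 0],
    [0, 0, -15, -8.45, 0],
    [0, 0, -10, -8.45, 0],
    [0, 0, -10, -8.45, 0]
  ]
}}

```text
t: 16.2
eef_pos: [382.0, 239.0, 328.4]
tcp_rot: [-3.141, 0.0, 1.629]
ft_force: [0.9, -0.7, 0.2]
opening: 1.002
grip_force: 0.0
```

Request:
{"name": "carry_out", "arguments": {
  "motion": [
    [-40, 14, 0, 0, 0],
    [-40, 14, 0, 0, 0],
    [-40, 14, 0, 0, 0],
    [-40, 14, 0, 0, 0],
    [-42, 14, 0, 0, 0],
    [-42, 14, 0, 0, 0],
    [-37, -2, 0, 0, 0],
    [-37, -2, 0, 0, 0],
    [-37, -2, 0, 0, 0],
    [-37, -2, 0, 0, 0],
    [0, 0, 0, 0, 0]
  ]
}}

```text
t: 17.3
eef_pos: [478.1, -151.9, 327.5]
tcp_rot: [-3.14, 0.0, 1.619]
ft_force: [0.1, 1.3, 0.2]
opening: 0.998
grip_force: 0.0
```

Request:
{"name": "carry_out", "arguments": {
  "motion": [
    [-33, 27, 0, 0, 0],
    [-33, 27, 0, 0, 0],
    [-33, 27, 0, 0, 0],
    [-33, 27, 0, 0, 0],
    [-33, 28, 0, 0, 0],
    [0, 0, 40, 0, 0],
    [0, 0, 40, 0, 0],
    [0, 0, 0, 0, 0]
  ]
}}

```text
t: 18.1
eef_pos: [621.1, -304.8, 242.3]
tcp_rot: [-3.133, -0.006, 1.623]
ft_force: [0.1, -0.4, -0.0]
opening: 0.997
grip_force: 0.0
```

Run:
```python
from h import *
s=env.state(); d=env.read_camera("wrist")
cv2.imwrite("pics/w4.png",cv2.resize(cv2.convertScaleAbs(d["color"][:,:,::-1],alpha=1.4,beta=15),None,fx=1.4,fy=1.4))
print(s["eef_pos"],s["tcp_rot"],s["ft_force"],s["opening"])
```

```text
[ 621.05707858 -304.79007567  242.28760209] [-3.13306956 -0.00588408  1.6225474 ] [ 0.07351964 -0.37434628 -0.0054208 ] 0.9967576295848083
```

View pics/w4.png

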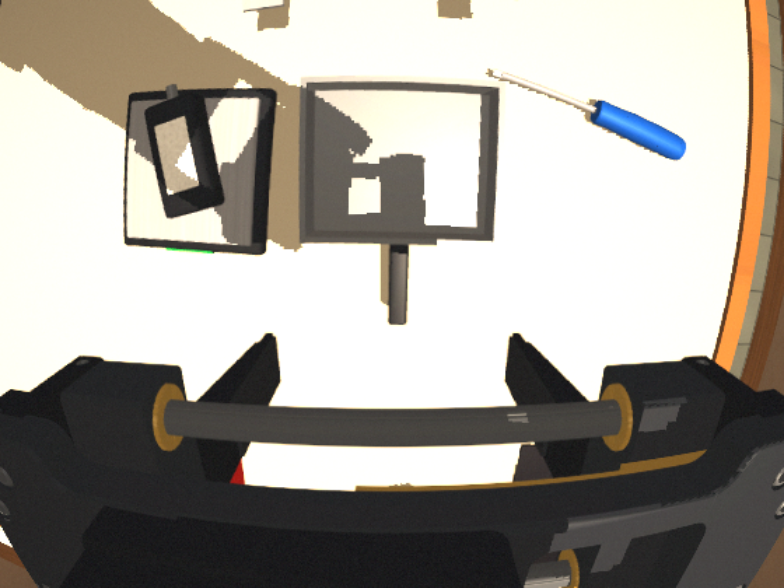

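The wrist view shows the dish rim corners at (302,80), (498,84), (493,240), (301,240). The handle runs from (399,246) to (398,318), with the brick on the scale at left.

Run:
```python
from h import *
s=env.state(); d=env.read_camera("wrist")
for n,z,L in (("dish",45,[(302,80),(498,84),(493,240),(301,240)]),("handle",45,[(399,246),(398,318)]),("scale",22,[(127,93),(276,90),(265,253),(125,246)]),("brick",55,[(147,105),(203,93),(222,205),(170,217)])):
    q=np.array([wpx(d,s,u/1.4,v/1.4,z) for u,v in L]); print(n,q[:,:2].round(1).tolist(),q.mean(0).round(1))
```

```text
dish [[542.5, -159.4], [698.6, -154.0], [703.4, -282.0], [546.4, -290.3]] [ 622.7 -221.4   45. ]
handle [[626.6, -291.6], [629.2, -353.0]] [ 627.9 -322.3   45. ]
scale [[364.2, -155.8], [515.3, -163.5], [508.9, -307.0], [361.2, -304.0]] [ 437.4 -232.6   22. ]
brick [[407.9, -174.8], [461.5, -168.7], [481.2, -261.7], [432.2, -271.8]] [ 445.7 -219.3   55. ]
```

Request:
{"name": "carry_out", "arguments": {
  "motion": [
    [-3, 6, 0, 0, 0],
    [0, 0, 45, 0, 0],
    [0, 0, 45, 0, 0],
    [0, 0, 45, 0, 0],
    [0, 0, 45, 0, 0],
    [0, 0, 25, 0, 0],
    [0, 0, 10, 0, 0],
    [0, 0, 0, 0, 0],
    [0, 0, 0, 0, 0]
  ]
}}

```text
t: 19.1
eef_pos: [630.0, -309.6, 35.9]
tcp_rot: [3.139, 0.002, 1.623]
ft_force: [-0.2, -1.1, -0.1]
opening: 1.001
grip_force: 0.0
```

Request:
{"name": "carry_out", "arguments": {
  "motion": [
    [1, -2, 10, 0, 0],
    [0, 0, 6, 0, 0],
    [0, 0, 0, 0, 0.9],
    [0, 0, 0, 0, 1],
    [0, 0, 0, 0, 1],
    [0, 0, 0, 0, 1],
    [0, 0, 0, 0, 1],
    [0, 0, 0, 0, 1],
    [0, 0, 0, 0, 1],
    [0, 0, 0, 0, 1],
    [0, 0, 0, 0, 1],
    [0, 0, 0, 0, 1]
  ]
}}

```text
t: 20.3
eef_pos: [626.7, -308.1, 17.6]
tcp_rot: [-3.142, 0.0, 1.622]
ft_force: [-1.6, -0.5, 0.5]
opening: 0.217
grip_force: 0.6
```

Request:
{"name": "carry_out", "arguments": {
  "motion": [
    [0, 0, 0, 0, 1],
    [0, 0, 0, 0, 1],
    [0, 0, 0, 0, 1],
    [0, 0, 0, 0, 1]
  ]
}}

```text
t: 20.7
eef_pos: [626.7, -308.1, 17.6]
tcp_rot: [-3.141, 0.0, 1.622]
ft_force: [-0.8, 0.1, 0.7]
opening: 0.166
grip_force: 30.0
```

Request:
{"name": "carry_out", "arguments": {
  "motion": [
    [0, 0, -8, 0, 1],
    [0, 0, -12, 0, 1],
    [0, 0, -12, -2.5, 1],
    [0, 0, 0, 0, 1],
    [20, -1, 0, 0, 1],
    [27, -1, 0, 0, 1],
    [27, -1, 0, 0, 1],
    [27, -1, 0, 0, 1],
    [20, -1, 0, 0, 1],
    [12, 0, 0, 0, 1],
    [0, 0, 0, 0, 1],
    [0, 0, 0, 0, 1]
  ]
}}

```text
t: 21.9
eef_pos: [609.5, -176.7, 49.7]
tcp_rot: [3.141, 0.001, 1.666]
ft_force: [-0.1, -0.5, -1.9]
opening: 0.162
grip_force: 30.0
```

Run:
```python
from h import *
s=env.state();print(s["eef_pos"],s["tcp_rot"],s["ft_force"],s["moment"],s["opening"])
a=env.read_camera("scene")["color"][190:380,200:330,::-1]; w=env.read_camera("wrist")["color"][:,:,::-1]
a=cv2.resize(a,(325,475),interpolation=3); w=cv2.resize(w,(475,356))
o=np.zeros((475,800,3),np.uint8); o[:,:325]=a; o[:356,325:]=w
cv2.imwrite("pics/c5.png",cv2.convertScaleAbs(o,alpha=1.3,beta=10))
```

```text
[ 609.48073262 -176.74588665   49.7444965 ] [3.14102736e+00 5.28105894e-04 1.66602511e+00] [-0.1067439  -0.49897714 -1.93930725] [-0.12142113 -0.15648316  0.03300318] 0.16239632132219164
```

View pics/c5.png

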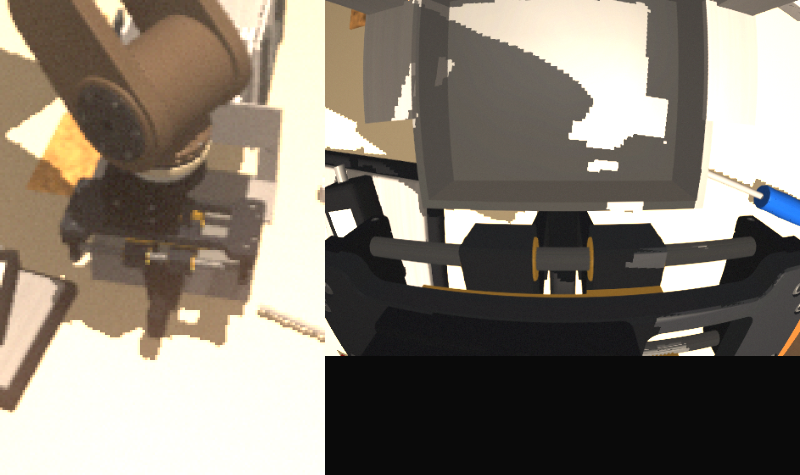

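The dish sits centred between both feet, with left foot at (365–412, 0–125) and right foot at (708–755, 0–120). I'll raise it.

Request:
{"name": "carry_out", "arguments": {
  "motion": [
    [0, 0, -8, 0, 1],
    [0, 0, -8, 0, 1],
    [0, 0, -5, 0, 1],
    [0, 0, -5, 0, 1],
    [0, 0, -5, 0, 1],
    [0, 0, -5, 0, 1],
    [0, 0, -4, 0, 1],
    [0, 0, -4, 0, 1],
    [0, 0, 0, 0, 1],
    [0, 0, 0, 0, 1]
  ]
}}

```text
t: 23.0
eef_pos: [609.0, -176.1, 93.5]
tcp_rot: [-3.141, 0.0, 1.666]
ft_force: [0.1, -1.6, -6.4]
opening: 0.169
grip_force: 30.0
```

Request:
{"name": "carry_out", "arguments": {
  "motion": [
    [0, 0, -3, 0, 1],
    [0, 0, -3, 0, 1],
    [0, 0, 0, 0, 1],
    [0, 0, 0, 0, 1],
    [0, 0, 0, 0, 1],
    [0, 0, 0, 0, 1],
    [0, 0, 0, 0, 1],
    [0, 0, 0, 0, 1],
    [0, 0, 0, 0, 1],
    [0, 0, 0, 0, 1],
    [0, 0, 0, 0, 1],
    [0, 0, 0, 0, 1]
  ]
}}

```text
t: 24.2
eef_pos: [609.1, -176.2, 99.6]
tcp_rot: [-3.142, 0.0, 1.666]
ft_force: [0.1, 0.4, -5.2]
opening: 0.168
grip_force: 30.0
```

Run:
```python
from h import *
s=env.state();print(s["eef_pos"],s["tcp_rot"],s["ft_force"],s["moment"],s["opening"])
a=env.read_camera("scene")["color"][150:330,200:330,::-1]; w=env.read_camera("wrist")["color"][:,:,::-1]
a=cv2.resize(a,(325,450),interpolation=3); w=cv2.resize(w,(475,356))
o=np.zeros((450,800,3),np.uint8); o[:,:325]=a; o[:356,325:]=w
cv2.imwrite("pics/c6.png",cv2.convertScaleAbs(o,alpha=1.3,beta=10))
```

```text
[ 609.0585008  -176.16820259   99.63562454] [-3.14152530e+00  5.49203477e-05  1.66608396e+00] [ 0.07486042  0.44474571 -5.15423807] [-0.28735549 -0.06299766  0.01305744] 0.16768252343659787
```

View pics/c6.png

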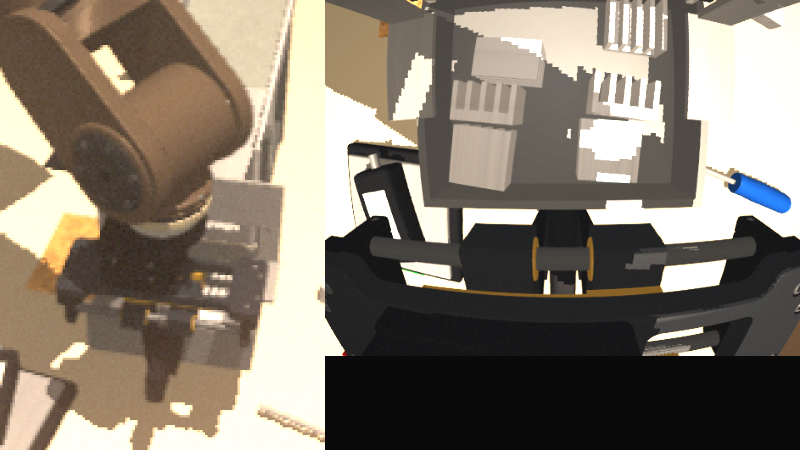

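All six sinks appear to be in the dish, left at (507,60), (485,100), (482,155) and right at (633,25), (625,90), (607,150), at dish-floor depth. The weight also agrees. I'll lower it.

Request:
{"name": "carry_out", "arguments": {
  "motion": [
    [0, 0, 5, 0, 1],
    [0, 0, 6, 0, 1],
    [0, 0, 6, 0, 1],
    [0, 0, 6, 0, 1],
    [0, 0, 6, 0, 1],
    [0, 0, 6, 0, 1],
    [0, 0, 6, 0, 1],
    [0, 0, 5, 0, 1],
    [0, 0, 4, 0, 1],
    [0, 0, 0, 0, 1],
    [0, 0, 0, 0, 1],
    [0, 0, 0, 0, 1]
  ]
}}

```text
t: 25.5
eef_pos: [609.2, -176.2, 49.9]
tcp_rot: [3.141, 0.0, 1.666]
ft_force: [0.8, -0.8, -4.1]
opening: 0.165
grip_force: 30.0
```

Request:
{"name": "carry_out", "arguments": {
  "motion": [
    [-8, 0, 0, 0, 1],
    [-15, 0, 0, 0, 1],
    [-20, 0, 0, 0, 1],
    [-20, 0, 0, 0, 1],
    [-20, 0, 0, 0, 1],
    [-20, 0, 0, 0, 1],
    [-15, 0, 0, 0, 1],
    [-10, 0, 0, 0, 1],
    [0, 0, 0, 0, 1],
    [0, 0, 0, 0, 1],
    [0, 0, 0, 0, 1]
  ]
}}

```text
t: 26.6
eef_pos: [621.3, -302.8, 49.6]
tcp_rot: [-3.141, -0.0, 1.667]
ft_force: [0.5, -0.1, -3.3]
opening: 0.171
grip_force: 30.0
```

Run:
```python
from h import *
s=env.state();print(s["eef_pos"],s["tcp_rot"],s["ft_force"],s["moment"],s["opening"])
a=env.read_camera("scene")["color"][150:380,190:350,::-1]; w=env.read_camera("wrist")["color"][:,:,::-1]
a=cv2.resize(a,(320,460),interpolation=3); w=cv2.resize(w,(480,360))
o=np.zeros((460,800,3),np.uint8); o[:,:320]=a; o[:360,320:]=w
cv2.imwrite("pics/c7.png",cv2.convertScaleAbs(o,alpha=1.3,beta=10))
```

```text
[ 621.28004768 -302.75567448   49.60941622] [-3.14128252e+00 -2.25194266e-04  1.66690097e+00] [ 0.47464386 -0.05050763 -3.2723162 ] [-0.30909268 -0.11398202  0.03892984] 0.17107326351189184
```

View pics/c7.png

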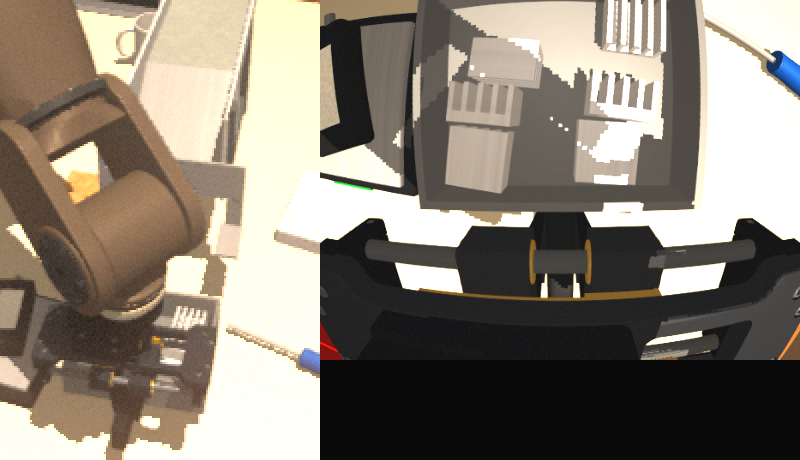

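Six sinks are in the dish, the chute is empty and the gate is shut at (225,180). I'll set the dish down here for the brick transfer.

Request:
{"name": "carry_out", "arguments": {
  "motion": [
    [0, 0, 10, 0, 1],
    [0, 0, 10, 0, 1],
    [0, 0, 6, 0, 1],
    [0, 0, 3, 0, 1],
    [0, 0, 0, 0, 1],
    [0, 0, 0, 0, 1]
  ]
}}

```text
t: 27.3
eef_pos: [621.1, -303.4, 20.4]
tcp_rot: [-3.141, -0.0, 1.666]
ft_force: [0.4, 0.6, -3.5]
opening: 0.168
grip_force: 30.0
```

Request:
{"name": "carry_out", "arguments": {
  "motion": [
    [0, 0, 1.5, 0, 1],
    [0, 0, 1.5, 0, 1],
    [0, 0, 0, 0, 1]
  ]
}}

```text
t: 27.6
eef_pos: [621.4, -303.8, 17.9]
tcp_rot: [3.141, 0.0, 1.666]
ft_force: [-0.0, -2.7, 1.9]
opening: 0.168
grip_force: 30.0
```

Request:
{"name": "carry_out", "arguments": {
  "motion": [
    [0, 0, 0, 0, 0],
    [0, 0, 0, 0, 0],
    [0, 0, 0, 0, 0],
    [0, 0, 0, 0, 0],
    [0, 0, 0, 0, 0],
    [0, 0, 0, 0, 0],
    [0, 0, 0, 0, 0],
    [0, 0, -30, 0, 0],
    [0, 0, -45, 0, 0],
    [0, 0, -45, 0, 0],
    [0, 0, -45, 0, 0],
    [0, 0, -45, -7.5, 0]
  ]
}}

```text
t: 28.8
eef_pos: [621.0, -303.4, 229.6]
tcp_rot: [3.142, 0.0, 1.798]
ft_force: [-0.2, 0.3, -0.7]
opening: 0.995
grip_force: 0.0
```

Request:
{"name": "carry_out", "arguments": {
  "motion": [
    [31, -39, 0, 0, 0],
    [31, -39, 0, 0, 0],
    [31, -39, 0, 0, 0],
    [31, -39, 0, 0, 0],
    [0, 0, 0, 0, 0],
    [0, 0, 0, 0, 0],
    [0, 0, 0, 0, 0]
  ]
}}

```text
t: 29.5
eef_pos: [442.4, -218.4, 228.0]
tcp_rot: [3.141, 0.001, 1.797]
ft_force: [-0.1, 0.1, 0.0]
opening: 0.997
grip_force: 0.0
```

```bash
cat >> h.py <<'E'
def wmap(d,s,xs,ys,z):
    from scipy.spatial.transform import Rotation as Ro
    X,Y=np.meshgrid(xs,ys); P=np.stack([X,Y,0*X+z],-1).astype(float)
    T=Ro.from_euler("xyz",s["tcp_rot"]).as_matrix(); H=np.asarray(d["hand_eye"])
    C=((P-s["eef_pos"])@T-H[:3,3])@H[:3,:3]; r=np.hypot(C[...,0],C[...,1])+1e-9; th=np.arctan2(r,C[...,2]); K=d["K"]
    return cv2.remap(d["color"],(K[0,2]+K[0,0]*th*C[...,0]/r).astype(np.float32),(K[1,2]+K[1,1]*th*C[...,1]/r).astype(np.float32),1)
E
python3 - <<'E'
from h import *
s=env.state(); d=env.read_camera("wrist"); print(s["eef_pos"],s["tcp_rot"])
xs=np.arange(350,530,5); ys=np.arange(-145,-325,-5)
m=wmap(d,s,xs,ys,55).mean(-1)
print("x",xs[0],"..",xs[-1])
for y,r in zip(ys,m): print("%5d "%y+"".join("#" if v<45 else "+" if v<90 else "." for v in r))
E
```

```text
[ 442.41911142 -218.3724454   227.96732232] [3.14059068e+00 1.12537803e-03 1.79694018e+00]
x 350 .. 525
 -145 ++++++++++++....++.+++..............
 -150 +++++++++++........+++............++
 -155 ..++###########+###++++...+++...++++
 -160 ++++########++..########++++++..+##.
 -165 ++.+#+++++++..+.++##++####++++..+##.
 -170 .+++#+++++++++#######+++.....+..+##.
 -175 +.++#++++++####++++##++++....+..++#.
 -180 +.+.#++++++##++++++##++++....+...+#+
 -185 .+.+#++++++##++######+++.....+..++#+
 -190 ++++#+++++.#####....##.......+...+#+
 -195 ++++#+++++++##......##.......+...+##
 -200 ++.+#+++....##......##.......+...+##
 -205 ++++#.......##.......+.......+....##
 -210 ...+#.......++.......++......+...+##
 -215 ...+#.......+#.......+#......+....##
 -220 ...##........#+......++......+....##
 -225 ...##........#+.......+......+....+#
 -230 ...##........#+.......++.....+....+#
 -235 ...##.........#+......+#.....+...++#
 -240 ...#+.........#+......++.....+...++#
 -245 ...#+.........#+......++.....+...++#
 -250 ...#+.........+#...++++++....#....+#
 -255 ...#+..........#++++++++#...+#.....#
 -260 ...#+..........#+++++++#....++.....#
 -265 ...#+..........#++##........++....+#
 -270 ...#+.......................+#.....#
 -275 ...#........................++......
 -280 ...#+.......................+.......
 -285 .....+++#######+++++++++++..+.......
 -290 ............................+.......
 -295 .##.................................
 -300 .##+................................
 -305 ####................................
 -310 ####................................
 -315 ####................................
 -320 ####+...............................
```

The map puts the brick's centre near (438,−217), yaw about 14°, so it hasn't moved. I'll grasp it.

Request:
{"name": "carry_out", "arguments": {
  "motion": [
    [1, -4, 40, -0.5, 0],
    [0, 0, 45, 0, 0],
    [0, 0, 45, 0, 0],
    [0, 0, 35, 0, 0],
    [0, 0, 15, 0, 0],
    [0, 0, 0, 0, 0],
    [0, 0, 0, 0, 0]
  ]
}}

```text
t: 30.25
eef_pos: [437.9, -218.0, 47.5]
tcp_rot: [-3.141, -0.0, 1.806]
ft_force: [0.4, 0.5, -0.7]
opening: 1.0
grip_force: 0.0
```

Request:
{"name": "carry_out", "arguments": {
  "motion": [
    [0, 0, 8, 0, 0],
    [0, 0, 2, 0, 0],
    [0, 0, 0, 0, 1],
    [0, 0, 0, 0, 1],
    [0, 0, 0, 0, 1],
    [0, 0, 0, 0, 1],
    [0, 0, 0, 0, 1],
    [0, 0, 0, 0, 1],
    [0, 0, 0, 0, 1],
    [0, 0, 0, 0, 1]
  ]
}}

```text
t: 31.25
eef_pos: [437.3, -217.7, 37.7]
tcp_rot: [-3.142, 0.0, 1.806]
ft_force: [-0.6, 0.4, 1.7]
opening: 0.523
grip_force: 30.0
```

Request:
{"name": "carry_out", "arguments": {
  "motion": [
    [0, 0, -20, 0, 1],
    [0, 0, -45, 0, 1],
    [0, 0, -45, 0, 1],
    [0, 0, -45, 0, 1],
    [0, 0, -45, 0, 1],
    [0, 0, -45, 0, 1],
    [0, 0, -45, 8, 1],
    [0, 0, 0, 0, 1]
  ]
}}

```text
t: 32.05
eef_pos: [438.4, -218.3, 332.8]
tcp_rot: [3.135, 0.006, 1.662]
ft_force: [0.1, 0.2, -3.0]
opening: 0.527
grip_force: 30.0
```

Request:
{"name": "carry_out", "arguments": {
  "motion": [
    [42, 2, 0, 0, 1],
    [42, 2, 0, 0, 1],
    [42, 2, 0, 0, 1],
    [42, 2, 0, 0, 1],
    [42, 2, 0, 0, 1],
    [42, 1, 0, 0, 1],
    [0, 0, 0, 0, 1],
    [0, 0, 0, 0, 1],
    [0, 0, 0, 0, 1]
  ]
}}

```text
t: 32.95
eef_pos: [424.2, 33.7, 327.0]
tcp_rot: [-3.141, 0.0, 1.666]
ft_force: [-0.4, 0.2, -3.0]
opening: 0.524
grip_force: 30.0
```

Run:
```python
from h import *
s=env.state(); d=env.read_camera("wrist"); print(s["eef_pos"],s["tcp_rot"],s["ft_force"])
hsv=lambda m: cv2.cvtColor(m,cv2.COLOR_RGB2HSV)
xs=np.arange(370,660,6); ys=np.arange(130,-60,-6)
m=wmap(d,s,xs,ys,4); h=hsv(m)
for y,r,k in zip(ys,h,m.mean(-1)): print("%5d "%y+"".join("o" if (q[1]>110 and v>50) else "#" if v<45 else "." for q,v in zip(r,k)))
```

```text
[424.21046227  33.68410447 327.02003495] [-3.14058651e+00  1.39339681e-04  1.66619490e+00] [-0.38284766  0.16375228 -2.96875124]
  130 ..........................############...........
  124 .........................#############...........
  118 .........................#############...........
  112 .........................#############...........
  106 .....ooooooooooooo...............................
  100 ...ooooooooooooooo...............................
   94 ...oooooooooooooooo..............................
   88 ...oooooooooooooooo..............................
   82 ...oooooooooooooooo..............................
   76 ...oooooooooooooooo..............................
   70 ....ooooo..oooooooo..............................
   64 ....ooo....oooooooo..............................
   58 ....ooo....oooooooo..............................
   52 ....ooo....oooooooo..............................
   46 ....ooo.....ooooooo..............................
   40 ....ooo.....ooooooo..............................
   34 ....ooo.....ooo#####.............................
   28 ....oo#.....#########............................
   22 ######################...........................
   16 #######################..........................
   10 ##############...######..........................
    4 #############....######..........................
   -2 ##############...######..........................
   -8 ########################.........................
  -14 ########################.........................
  -20 ########################.........................
  -26 ########################.........................
  -32 ########################.........................
  -38 ########################.........................
  -44 #################..#####.........................
  -50 #######............#####.........................
  -56 ##.................#####.........................
```

Request:
{"name": "carry_out", "arguments": {
  "motion": [
    [2, 0, 45, 0, 1],
    [0, 0, 45, 0, 1],
    [0, 0, 45, 0, 1],
    [0, 0, 25, 0, 1],
    [0, 0, 20, 0, 1],
    [0, 0, 0, 0, 1],
    [0, 0, 0, 0, 1]
  ]
}}

```text
t: 33.7
eef_pos: [424.4, 35.5, 147.9]
tcp_rot: [-3.141, 0.0, 1.665]
ft_force: [0.0, -0.3, -3.1]
opening: 0.523
grip_force: 30.0
```

Request:
{"name": "carry_out", "arguments": {
  "motion": [
    [0, 0, 25, 0, 1],
    [0, 0, 30, 0, 1],
    [0, 0, 0, 0, 1]
  ]
}}

```text
t: 34.0
eef_pos: [423.6, 35.9, 91.7]
tcp_rot: [-3.139, -0.0, 1.666]
ft_force: [-1.0, -0.3, -2.2]
opening: 0.526
grip_force: 30.0
```

No contact so far. I'll continue down to about 18.

Request:
{"name": "carry_out", "arguments": {
  "motion": [
    [0, 0, 30, 0, 1],
    [0, 0, 25, 0, 1],
    [0, 0, 12, 0, 1],
    [0, 0, 4, 0, 1],
    [0, 0, 0, 0, 1],
    [0, 0, 0, 0, 1]
  ]
}}

```text
t: 34.6
eef_pos: [424.8, 36.1, 22.8]
tcp_rot: [3.14, 0.0, 1.666]
ft_force: [-0.2, 0.2, -2.1]
opening: 0.523
grip_force: 30.0
```

Request:
{"name": "carry_out", "arguments": {
  "motion": [
    [0, 0, 1.5, 0, 1],
    [0, 0, 0, 0, 1],
    [0, 0, 0, 0, 1]
  ]
}}

```text
t: 34.9
eef_pos: [424.2, 36.2, 20.4]
tcp_rot: [3.141, 0.0, 1.666]
ft_force: [-0.1, -0.7, -2.3]
opening: 0.526
grip_force: 30.0
```

Request:
{"name": "carry_out", "arguments": {
  "motion": [
    [0, 0, 2, 0, 1],
    [0, 0, 1.5, 0, 1],
    [0, 0, 0, 0, 1],
    [0, 0, 0, 0, 1]
  ]
}}

```text
t: 35.3
eef_pos: [424.1, 36.2, 16.6]
tcp_rot: [3.141, 0.0, 1.666]
ft_force: [-0.2, -0.2, 2.7]
opening: 0.522
grip_force: 30.0
```

Request:
{"name": "carry_out", "arguments": {
  "motion": [
    [0, 0, 0, 0, 0],
    [0, 0, 0, 0, 0],
    [0, 0, 0, 0, 0],
    [0, 0, 0, 0, 0],
    [0, 0, 0, 0, 0],
    [0, 0, 0, 0, 0],
    [0, 0, -20, 0, 0],
    [0, 0, -40, 0, 0],
    [0, 0, -45, 0, 0],
    [0, 0, -45, 0, 0],
    [0, 0, -45, 0, 0],
    [0, 0, -45, 0, 0]
  ]
}}

```text
t: 36.5
eef_pos: [423.5, 36.3, 258.7]
tcp_rot: [3.141, 0.0, 1.666]
ft_force: [0.9, -0.4, -0.5]
opening: 1.0
grip_force: 0.0
```

Request:
{"name": "carry_out", "arguments": {
  "motion": [
    [0, 0, -45, 0, 0],
    [0, 0, -30, 0, 0],
    [-40, 18, 0, 0, 0],
    [-40, 18, 0, 0, 0],
    [-40, 18, 0, 0, 0],
    [-40, 18, 0, 0, 0],
    [-40, 18, 0, 0, 0],
    [-40, 18, 0, 0, 0],
    [-40, 18, 0, 0, 0],
    [-40, 18, 0, 0, 0],
    [-37, 19, 0, 0, 0],
    [0, 0, 0, 0, 0]
  ]
}}

```text
t: 37.7
eef_pos: [621.3, -307.4, 329.3]
tcp_rot: [-3.14, -0.001, 1.663]
ft_force: [-0.2, 0.2, -0.2]
opening: 0.999
grip_force: 0.0
```

Request:
{"name": "carry_out", "arguments": {
  "motion": [
    [0, 0, 45, 0, 0],
    [0, 0, 45, 0, 0],
    [0, 0, 0, 0, 0],
    [0, 0, 0, 0, 0],
    [0, 0, 0, 0, 0]
  ]
}}

```text
t: 38.2
eef_pos: [621.1, -303.9, 244.5]
tcp_rot: [3.139, 0.002, 1.666]
ft_force: [-0.4, -0.3, 0.9]
opening: 1.0
grip_force: 0.0
```

Run:
```python
from h import *
s=env.state(); d=env.read_camera("wrist"); print(s["eef_pos"],s["tcp_rot"],s["ft_force"])
xs=np.arange(515,720,5); ys=np.arange(-135,-360,-5)
m=wmap(d,s,xs,ys,45).mean(-1)
print("x",xs[0],xs[-1])
for y,r in zip(ys,m): print("%5d "%y+"".join("#" if v<60 else "+" if v<110 else "." for v in r))
```

```text
[ 621.09889236 -303.85449623  244.52707526] [3.13865598e+00 2.27989884e-03 1.66632158e+00] [-0.38476239 -0.28652912  0.89497928]
x 515 715
 -135 .........................................
 -140 .........................................
 -145 ...................................+.....
 -150 ............................+++###....+..
 -155 +..................++#############.......
 -160 ++++#...+++##########+++........##.......
 -165 #++########++...................##+......
 -170 ##+####+........................##+......
 -175 #++######+......................##+......
 -180 ##+########.............#.+....+###......
 -185 ##+##########...........#.+.....###......
 -190 #++##########+..........+.+..+..+##......
 -195 #+++######+++++++.......#.+..+..###......
 -200 #+++######+.............+....+..###......
 -205 #+++######+++++++.......#....+..###......
 -210 #+++######+...........###.+.....+##......
 -215 #+++######+........####+#+.+.+...##......
 -220 #+++####+++#++#...#####+#+++.+...##+.....
 -225 #+++####+++++++.#######+#+++.+...##+.....
 -230 #+++####++++++++#######+++.......###.....
 
[... 498 characters left out ...]
####+++###..................
 -290 ..+++##++..........+###..................
 -295 ...................+#++..................
 -300 ...................+##+..................
 -305 ...................+##+..................
 -310 ...................+##++.................
 -315 ...................+##++.................
 -320 ....................+#++.................
 -325 ....................+#+#.................
 -330 ....................+###.................
 -335 .....................##+.................
 -340 .....................##+.................
 -345 .....................##+.................
 -350 .....................###.................
 -355 .........................................
```

The dish hasn't moved and its handle is centred at x≈621, so I'll grasp again.

Request:
{"name": "carry_out", "arguments": {
  "motion": [
    [0, 0, 45, 0, 0],
    [0, 0, 45, 0, 0],
    [0, 0, 45, 0, 0],
    [0, 0, 45, 0, 0],
    [0, 0, 25, 0, 0],
    [0, 0, 12, 0, 0],
    [0, 0, 6, 0, 0],
    [0, 0, 0, 0, 0],
    [0, 0, 0, 0, 0]
  ]
}}

```text
t: 39.15
eef_pos: [621.2, -304.1, 20.5]
tcp_rot: [3.139, 0.002, 1.666]
ft_force: [-0.2, -0.4, 0.5]
opening: 1.001
grip_force: 0.0
```

Request:
{"name": "carry_out", "arguments": {
  "motion": [
    [0, 0, 2, 0, 0.9],
    [0, 0, 0, 0, 1],
    [0, 0, 0, 0, 1],
    [0, 0, 0, 0, 1],
    [0, 0, 0, 0, 1],
    [0, 0, 0, 0, 1],
    [0, 0, 0, 0, 1],
    [0, 0, 0, 0, 1],
    [0, 0, 0, 0, 1],
    [0, 0, 0, 0, 1],
    [0, 0, 0, 0, 1],
    [0, 0, 0, 0, 1]
  ]
}}

```text
t: 40.35
eef_pos: [620.4, -303.6, 16.6]
tcp_rot: [3.141, 0.0, 1.666]
ft_force: [1.3, -0.8, 0.4]
opening: 0.167
grip_force: 30.0
```

Request:
{"name": "carry_out", "arguments": {
  "motion": [
    [0, 0, 0, 0, 1],
    [0, 0, 0, 0, 1],
    [0, 0, 0, 0, 1]
  ]
}}

```text
t: 40.65
eef_pos: [620.4, -303.6, 16.6]
tcp_rot: [3.141, 0.0, 1.666]
ft_force: [1.7, -0.7, -0.4]
opening: 0.168
grip_force: 30.0
```

Run:
```python
from h import *
c=env.read_camera("top")
c0=cv2.imread("pics/top0.png")[:,:,::-1]
for nm,im in (("now",c["color"]),("start",c0)):
    xs=np.arange(345,525,4); ys=np.arange(-145,-320,-5)
    X,Y=np.meshgrid(xs,ys); p=proj(c,np.stack([X,Y,0*X+23],-1).reshape(-1,3)).astype(np.float32).reshape(*X.shape,2)
    m=cv2.remap(np.ascontiguousarray(im),p[...,0],p[...,1],1).mean(-1)
    print(nm)
    for y,r in zip(ys,m): print("%5d "%y+"".join("#" if v<55 else "+" if v<80 else "." for v in r))
```

```text
now
 -145 ########################+++++++++++++++++++++
 -150 #########+######+####++++++++++++++++++++++++
 -155 #####+############+##+++++++++++++++++++.....
 -160 ###++################+++++++++++++++++++.....
 -165 ###############+####+++++++++++++++++++......
 -170 ##++#############++#+++++++++++++++++++......
 -175 ##################+++++++++++++++++++++......
 -180 #####+###########++++++++++++++++++++........
 -185 +#############+#+++++++++++++++++++++........
 -190 ############+#+++++++++++++++++++++..........
 -195 #############++#+++++++++++++++++............
 -200 ###############+++++++++++++++++.............
 -205 #############++++++++++++++++++..............
 -210 #############+++++++++++++++++...............
 -215 #############+++++++++++++++++...............
 -220 ############++++++++++++++++++...............
 -225 ###########+++++++++++++++++++...............
 -230 ########+##++++++++++++++++++................
 -235 #######+#++++++++++++++++++++................
 -240 ##########++++++++++++++++++.................
 -245 #########+++++++++++++++++++.................
 -25
[... 1849 characters left out ...]
.........#+.......++....
 -255 ...+#+.............#+.........##.......#.....
 -260 ...+#+.............+#......++###.......#.....
 -265 ...+#+..............##++########.......#.....
 -270 ....#+..............###########+......+#.....
 -275 ...+#+..............+#####++..........+#.....
 -280 ...##................++...............+#.....
 -285 ...##.................................+#.....
 -290 ...##.................................+#.....
 -295 ...+#+................................++.....
 -300 .......+++++++++++++++++++++++........++.....
 -305 ...................................++++......
 -310 .............................................
 -315 .............................................
```

Request:
{"name": "carry_out", "arguments": {
  "motion": [
    [0, 0, -8, 0, 1],
    [0, 0, -15, 0, 1],
    [0, 0, -20, 2.5, 1],
    [0, 0, -18, 2.5, 1],
    [0, 0, 0, 2.5, 1],
    [-2, -15, 0, 0, 1],
    [-3, -25, 0, 0, 1],
    [-3, -30, 0, 0, 1],
    [-3, -30, 0, 0, 1],
    [-3, -30, 0, 0, 1],
    [-3, -25, 0, 0, 1],
    [-2, -20, 0, 0, 1]
  ]
}}

```text
t: 41.9
eef_pos: [443.5, -316.6, 78.9]
tcp_rot: [3.141, 0.001, 1.535]
ft_force: [0.6, 0.2, -2.7]
opening: 0.168
grip_force: 30.0
```

Request:
{"name": "carry_out", "arguments": {
  "motion": [
    [-2, -15, 0, 0, 1],
    [0, 0, 0, 0, 1],
    [0, 0, 0, 0, 1],
    [0, 0, 0, 0, 1]
  ]
}}

```text
t: 42.3
eef_pos: [430.5, -318.1, 77.9]
tcp_rot: [3.141, 0.001, 1.536]
ft_force: [-0.4, 0.7, -3.2]
opening: 0.169
grip_force: 30.0
```

Run:
```python
from h import *
s=env.state(); d=env.read_camera("wrist"); print(s["eef_pos"],s["tcp_rot"],s["ft_force"],s["moment"])
# scale extent seen past the dish
xs=np.arange(330,545,5); ys=np.arange(-135,-330,-6)
m=wmap(d,s,xs,ys,20).mean(-1)
for y,r in zip(ys,m): print("%5d "%y+"".join("#" if v<55 else "+" if v<100 else "." for v in r))
```

```text
[ 430.51962208 -318.08197967   77.89446468] [3.14083402e+00 6.93456680e-04 1.53556218e+00] [-0.41891489  0.65015022 -3.24747032] [-0.29020672 -0.0591692   0.03475967]
 -135 ###########################################
 -141 ###########################################
 -147 +++..+#####################################
 -153 #++..........#########################.####
 -159 ##+....................................++##
 -165 ###+...................................++##
 -171 ###++..................................++##
 -177 ###+++.................................++##
 -183 ##+++++.....................++....+.++.+.##
 -189 ##+++++.....................+.......+..+.##
 -195 ##++++......................+.......+.++.##
 -201 ##++++......................++......+.+..##
 -207 ##+++.......................+.........+.+##
 -213 ##++.+.....................++....+......+##
 -219 ##..+.+++...............+...+...........+##
 -225 ##..........++++..+.....++...........+..+##
 -231 ##.............+++++...+++..............+##
 -237 ##.+...........++++++..++..+...........++##
 -243 #+......+......+++++++.++..............+###
 -249 #..............+++++++++...............+###
 -255 ##...+........++++++++++..............++###
 -261 ##.........+++++++++++++..............++###
 -267 #+...........+++++++++++..............++###
 -273 #............+++++++++++..............++###
 -279 #............+++++++++++..........++++++###
 -285 #...........+++++++++++...........++++++###
 -291 #...........+++++++++++...........++++++###
 -297 +...........+++++++++++...........++++++###
 -303 ............+++++++++++...........+++.++###
 -309 ###+.......+#############+........++++++###
 -315 #########++################################
 -321 #################+##########+##############
 -327 +++++++++++++++++++########################
```

Request:
{"name": "carry_out", "arguments": {
  "motion": [
    [0, -1, 10, 0, 1],
    [0, 0, 12, 0, 1],
    [0, 0, 8, 0, 1],
    [0, 0, 3, 0, 1],
    [0, 0, 0, 0, 1],
    [0, 0, 0, 0, 1]
  ]
}}

```text
t: 42.95
eef_pos: [428.8, -317.9, 44.6]
tcp_rot: [3.142, 0.0, 1.535]
ft_force: [-0.4, -0.1, -3.4]
opening: 0.169
grip_force: 30.0
```

Request:
{"name": "carry_out", "arguments": {
  "motion": [
    [0, 0, 1.5, 0, 1],
    [0, 0, 1.5, 0, 1],
    [0, 0, 0, 0, 1],
    [0, 0, 0, 0, 1]
  ]
}}

```text
t: 43.35
eef_pos: [428.8, -317.9, 41.8]
tcp_rot: [3.141, 0.0, 1.535]
ft_force: [-0.1, -0.1, -2.4]
opening: 0.167
grip_force: 30.0
```

Request:
{"name": "carry_out", "arguments": {
  "motion": [
    [0, 0, 1, 0, 1],
    [0, 0, 0, 0, 1],
    [0, 0, 0, 0, 1]
  ]
}}

```text
t: 43.65
eef_pos: [428.8, -318.0, 41.6]
tcp_rot: [3.141, 0.001, 1.535]
ft_force: [-2.5, 0.6, 9.7]
opening: 0.166
grip_force: 30.0
```

Request:
{"name": "carry_out", "arguments": {
  "motion": [
    [0, 0, 0, 0, 0],
    [0, 0, 0, 0, 0],
    [0, 0, 0, 0, 0],
    [0, 0, 0, 0, 0],
    [0, 0, 0, 0, 0],
    [0, 0, 0, 0, 0],
    [0, 0, 0, 0, 0],
    [0, 0, -10, 0, 0],
    [0, 0, -30, 0, 0],
    [0, 0, -40, 0, 0],
    [0, 0, -45, 0, 0],
    [0, 0, -45, 0, 0]
  ]
}}

```text
t: 44.85
eef_pos: [428.4, -317.5, 213.1]
tcp_rot: [3.142, 0.0, 1.535]
ft_force: [0.8, -0.1, 0.0]
opening: 0.997
grip_force: 0.0
```

Request:
{"name": "carry_out", "arguments": {
  "motion": [
    [-35, -15, -30, 0, 0],
    [-35, -15, -30, 0, 0],
    [-40, -20, 0, 0, 0],
    [-40, -20, 0, 0, 0],
    [-40, -20, 0, 0, 0],
    [-40, -20, 0, 0, 0],
    [0, 0, 0, 0, 0],
    [0, 0, 0, 0, 0]
  ]
}}

```text
t: 45.65
eef_pos: [309.9, -544.0, 270.8]
tcp_rot: [-3.142, -0.0, 1.533]
ft_force: [0.9, 0.5, 0.1]
opening: 0.996
grip_force: 0.0
```

Run:
```python
from h import *
s=env.state();print(s["eef_pos"],s["ft_force"])
a=env.read_camera("scene")["color"][100:400,130:400,::-1]; b=env.read_camera("top")["color"][140:340,100:480,::-1]
a=cv2.resize(a,(378,420),interpolation=3); b=cv2.resize(b,(420,221),interpolation=3)
o=np.zeros((420,798,3),np.uint8); o[:,:378]=a; o[:221,378:]=b
cv2.imwrite("pics/end.png",cv2.convertScaleAbs(o,alpha=1.3,beta=10))
```

```text
[ 309.86627365 -543.95431506  270.76645502] [0.91575582 0.5441542  0.10427386]
```

View pics/end.png

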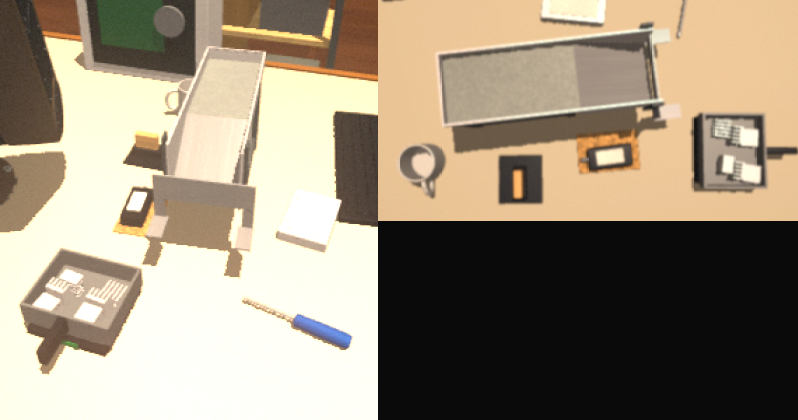

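The final view shows the panel and chute empty and the gate shut, with the scraper on its mat at (517,180) and the brick on the pad at (608,157). The loaded dish is on the scale at (730,150), and the mug, hard drive and screwdriver look undisturbed.

```bash
python3 -c "
from cell import env
print(env.job_done())"
```

```text
the job is handed in; nothing more can be done
None
```

The job is done and handed in at about 46 s: all six heat sinks were caught and the gate fell shut. The scraper stands on its mat, the brick is on the cork pad, the loaded dish is in the middle of the scale, and the hard drive, mug and screwdriver were left alone. On the way, the scraper once caught the panel's rim and tilted in the grip; I pressed it down on the mat with up to about 41 N at the wrist, and it stood level after release.

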